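# Lift the gauge probe, then hold the recessed reset button down with the stylus

### The arm

A 7-joint arm with a two-finger parallel gripper is mounted at the origin on the work surface. World frame = base frame: x ahead of the robot, y to its left, z up, the work surface at z = 0. Lengths are in m, angles in rad, forces in N, time in s.
With the tool pointing down it reaches from about 0.425 to 0.925 m from the base axis. Payload 6.8 kg.
Tool frame: the origin (TCP) lies on the front face of the gripper's body, between the roots of the fingers; the fingertips stand 73 mm ahead of it and the grasp point (between the pads) lies 54 mm ahead of it (env.nose_length is the distance from the TCP to the fingertips, in m); z points along the fingers, y is the direction in which the jaws open and shut (so a half turn about z gives the same grasp; the last joint's range is limited). The gripper opens to 85 mm and grips with 20 to 120 N. Pads are 22 mm wide; open, the fingers measure 114 mm over their backs; the gripper's body (76 mm by 85 mm) begins 54 mm behind the grasp point. The pads swing forward as they close: fully open they stand 13 mm farther back than shut.
Start: joints at [1.023, 0.477, 0.022, 1.555, -0.011, 1.109, -0.083], TCP at [0.287, -0.611, 0.304] pointing down, gripper open.
Joint ranges: [-2.96, 2.96], [-0.34, 2.1], [-1.41, 1.46], [0.24, 2.44], [-1.37, 4.51], [0.17, 1.92], [-2.96, 2.96]. Speed limits (rad/s): [2.39, 2.39, 3.14, 3.14, 3.14, 3.14, 3.14].

### API

Orientations are given as a unit quaternion [w, x, y, z].
In Python, from cell import env, kin, camera, calibration, job gives the robot as it stands. The module is installed in compiled form; this text tells all that it offers. Calls block until the motion is done:
- env.reach(position, orientation): joint-space move of the TCP to a pose.
- env.movel(position, velocity=0.15, rot=None, stop_force=None): straight line of the TCP; rot=None keeps the orientation; velocity is the mean speed in m/s. With stop_force (N) it stops when the force on the tool has changed by that much, and returns True; else False.
- env.goto_joints(angles): joint-space move.
- env.grip(opening, f_grip=None): finger opening in m; f_grip is the grip in N (None keeps the last); returns when the fingers have stopped.
- env.dwell(seconds).
- kin.inverse_kinematics(position, orientation): joint angles nearest the present ones, or None.
- env.get_state(): the state.
- camera(name): name is "scene" or "top" or "wrist"; returns (picture, depth): 400x640x3 uint8, blue, green, red; 400x640 float32, m along the optical axis (not along the pixel's ray), 0 where there is no reading.
- calibration(name): a dict with "fx", "fy", "cx", "cy" (pixels), "rvec" (rotation vector, rad) and "tvec" (3), from world to camera coordinates, as OpenCV has them. Camera axes: x right, y down, z forward; pixel columns grow to the right and rows downward; lengths in m; the calibration is good to about 2 mm. A picture is of the moment at which its call begins: read the wrist's pose just before it. calibration takes no time and is no camera call; for the wrist camera it gives the pose at the moment of the call.
A pose or a line that the arm cannot do raises env.PlanningError and nothing moves.
- job.job_done(): hands the job in, once; it reports no verdict.
The state is a dict: "time": time; "qpos": joint angles; "joint_velocities": joint speeds; "joint_torque": joint torques, N m; "tcp_pos": TCP position; "orientation": TCP orientation; "force": force on the tool from outside, world axes, zero at the start; "torque": the same for the moment, N m; "opening": finger opening in m.
Only numpy, scipy, OpenCV 4.12 (cv2) and the standard library are available. Lean on these libraries where they do the work, as an engineer would, in place of code of your own. Each camera call takes 0.05 s, during which the arm holds its last target.

### The job

Push the red-knobbed lever on the comparator's head all the way down, so that the probe is lifted off the aluminium part. Then take the orange stylus from the tool stand, reach its steel tip straight down through the yellow-ringed hole of the readout and press the recessed red reset button fully down; finish while still gripping the stylus upright and holding the button down, with the lever still down. Leave the aluminium part on the comparator, the other two tools and everything else on the bench where they are.

Things in the scene. Friction and masses are not known exactly. Their poses are not given: they have to be found in the camera images.
- comparator: Fixed grey gauge stand; origin at the centre of the underside of its 140 (x) x 110 (y) x 40 mm base. A steel column (22 mm thick, at own x = +50 mm, top 223 mm above the table) carries an arm and, at own x = -20 mm, a 46 x 44 x 44 mm aluminium head centred 190 mm above the table, with a round dial on its -x face that reaches to own x = -60 mm. The lift lever is on the head's -y side and swings in the own y-z plane. The thin probe under the head rises as the lever goes down
- lift_lever (a joint): Angle of the lift lever, rad. At 0 the lever points to the comparator's own -y side and 0.9 rad (52 deg) above level; it grows as the lever is pushed down, to a stop at 1.15 (0.25 rad below level). It starts between 0 and 0.3. A stiff hinge: about 0.05 N m, that is 1 N at the knob; it stays where it is left
- lever_pivot (a point): Point on the axis of the lift lever's hinge, 33 mm to the comparator's own -y side of its mid-plane and 190 mm above the table; the axis is level, along the comparator's own x
- lever_knob (a point): Centre of the lever's knob, a red cylinder 16 mm in diameter and 30 mm long lying along the comparator's own x, 62 mm from the pivot on a thin (8 mm) steel stem
- readout: Fixed white and grey readout box with a dark screen, 150 (x) x 110 (y) x 60 mm high, flat level top; origin at the centre of its underside. The hole is on its -x half, among flush keys
- aperture (a point): Centre of the yellow-ringed round hole in the readout's top, at the top surface (60 mm above the table; 40 mm to the readout's own -x side of its centre). The hole is 16 mm in diameter, vertical, straight. The red button's flat top (13.6 mm in diameter) lies 22 mm below the top surface, centred in the hole
- reset_button (a joint): Travel of the reset button, m: 0 = released, 0.006 = fully down against its stop. Spring loaded: 1.2 N to start moving, 4.8 N fully down; it springs back when let go
- tool_stand: Fixed light wooden block 160 (x) x 50 (y) x 70 mm high, origin at the centre of its underside, with three vertical sockets 10 mm in diameter and 66 mm deep in a row along its own x, 50 mm apart; one tool stands in each, in any order
- stylus_grip (a point): Centre of the stylus's handle. The stylus is a round orange handle with a thin white band near its top, 16 mm in diameter and 76 mm long (38 mm above and below this point), on a steel shank 7 mm in diameter that sticks out 62 mm below it, with a flat end. It stands upright in the stand, the handle resting on the stand's top, so this point is 108 mm above the table; about 50 g. Own z points up, from the tip to the handle
- stylus_tip (a point): Centre of the flat lower end of the stylus's shank, 100 mm below the handle's centre
- blue_driver: Loose tool in the stand: blue round handle 20 mm in diameter, otherwise like the stylus; origin at its lower end. Leave it there
- black_scriber: Loose tool in the stand: black round handle 19 mm in diameter with a steel band, otherwise like the stylus; origin at its lower end. Leave it there
- workpiece: Loose machined aluminium part, 64 mm in diameter and 70 mm high, standing on the comparator's base under the probe; origin at its underside. Leave it there
- setting_ring: Loose steel ring lying on the table, 56 mm in diameter, 16 mm high; bystander, origin at its underside
- spare_body: Loose aluminium part on the table, 60 mm in diameter, 70 mm high; bystander, origin at its underside
- oil_jar: Loose amber jar, 52 mm in diameter, 80 mm high; bystander, origin at its underside
- carton: Loose white carton, 80 x 110 x 50 mm; bystander, origin at its underside
Things that resemble listed ones, but are neither listed nor needed, are in the scene too. Leave any green or pink look-alike of the comparator alone.

How it is judged:
On the way, in this order (a step that is already met when the one before it is completed fails the run):
1. the lift lever is pushed all the way down (above 1.0 of 1.15 rad) (value of joint lift_lever above 1 rad), for 0.2 s.
2. the stylus presses the reset button down (over 4.2 of 6 mm) (value of joint reset_button above 0.0042 m and contact force between stylus and reset_button above 1 N), for 0.3 s.
At the end, for the whole second after the job is handed in: Lever above 1.0 of 1.15 rad; stylus gripped, within 0.2 rad of upright, pressing the reset button with over 1 N and more than 4.2 of its 6 mm down; the aluminium part on the comparator within 20 mm of its place, the two other tools and the loose things within 30 mm (all of step 2 and value of joint lift_lever above 1 rad and contact force between the fingers and stylus above 2 N and angle between stylus's own z axis and vertical below 0.2 rad and contact force between the arm and reset_button below 0.2 N and distance of workpiece from where it was at the start of the episode below 0.02 m and distance of each of blue_driver, black_scriber, setting_ring, spare_body, oil_jar, carton from where it was at the start of the episode below 0.03 m); the arm keeps its last pose, push and grip.
It fails at once if the aluminium part on the comparator is displaced by more than 20 mm (distance of workpiece from where it was at the start of the episode above 0.02 m).
It fails at once if one of the other two tools is displaced by more than 30 mm (distance of any of blue_driver, black_scriber from where it was at the start of the episode above 0.03 m).
It fails at once if a loose thing on the bench (ring, spare part, jar, carton) is displaced by more than 30 mm (distance of any of setting_ring, spare_body, oil_jar, carton from where it was at the start of the episode above 0.03 m).
It also fails if it takes over 56 s, if anything falls off the work surface, if the arm or the gripper's body presses on something with over 40 N, if the wrist force passes 120 N, or if a joint passes its speed limit or range.

## Working session

There is one attempt and no reset: what is moved stays moved. The work goes in short steps, each a Python script; the robot and the scene stay as the last script left them, time stands still between calls to the robot, and variables do not carry over. Pictures are saved under pics/ and viewed, and the job is handed in when it is done.

```bash
ls; mkdir -p pics
cat > h.py <<'E'
import numpy as np, cv2
from cell import env, kin, camera, calibration, job
def cal(n):
    c=calibration(n); K=np.array([[c["fx"],0,c["cx"]],[0,c["fy"],c["cy"]],[0,0,1]]); R=cv2.Rodrigues(np.array(c["rvec"],float))[0]; t=np.array(c["tvec"],float).ravel(); return K,R,t
def ray(n,u,v,C=None):
    K,R,t=C or cal(n); d=R.T@np.linalg.inv(K)@np.array([u,v,1.]); return -R.T@t,d
def onplane(n,u,v,z,C=None):
    o,d=ray(n,u,v,C); return o+d*(z-o[2])/d[2]
def cloud(n,dep,C=None):
    K,R,t=C or cal(n); v,u=np.mgrid[:dep.shape[0],:dep.shape[1]]
    p=np.stack([(u-K[0,2])/K[0,0]*dep,(v-K[1,2])/K[1,1]*dep,dep],-1); return (p-t)@R
def proj(n,P,C=None):
    K,R,t=C or cal(n); q=K@(R@np.asarray(P,float)+t); return q[:2]/q[2]
E
python3 - <<'E'
from h import *
for n in("scene","top"):
    C=cal(n);im,d=camera(n);cv2.imwrite(f"pics/{n}0.png",im);np.savez(f"{n}0.npz",im=im,d=d);print(n,-C[1].T@C[2],C[0][0,0])
print(env.get_state())
E
```

```text
pics
scene [1.4134575  0.01399002 1.03896899] 519.9108488961951
top [ 0.33655537 -0.04666981  1.71545102] 520.9892473094933
{'time': 0.1, 'qpos': array([ 1.02288915,  0.47771539,  0.02234052,  1.55633668, -0.0114883 ,
        1.10928824, -0.08308659]), 'joint_velocities': array([-2.25124536e-04, -3.20685083e-04, -2.29382028e-05, -2.80912390e-03,
        9.48737087e-04, -5.84886553e-04, -6.10508918e-04]), 'joint_torque': array([ 3.98160701e-03, -5.97762680e+01,  1.61330000e+00, -2.81956261e+01,
        1.27834693e-02,  5.00359369e-03, -4.02187493e-05]), 'tcp_pos': array([ 0.28721614, -0.61039728,  0.30303088]), 'orientation': array([-7.73972663e-04,  9.75913724e-01,  2.18155331e-01, -2.37960816e-04]), 'force': array([0.72790649, 0.57711153, 0.52410854]), 'torque': array([0.0211552 , 0.00056597, 0.00770233]), 'opening': 0.08534962259557045}
```

View pics/scene0.png

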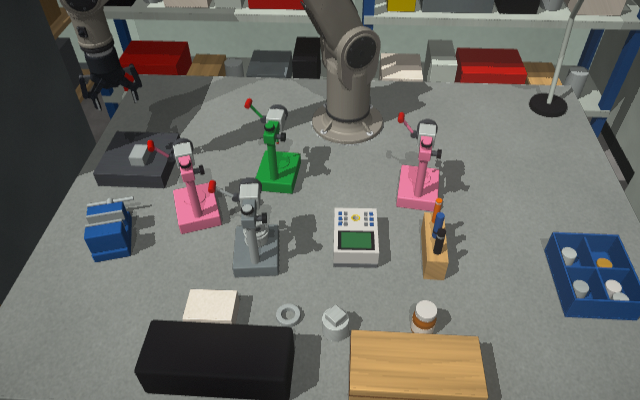

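View pics/top0.png

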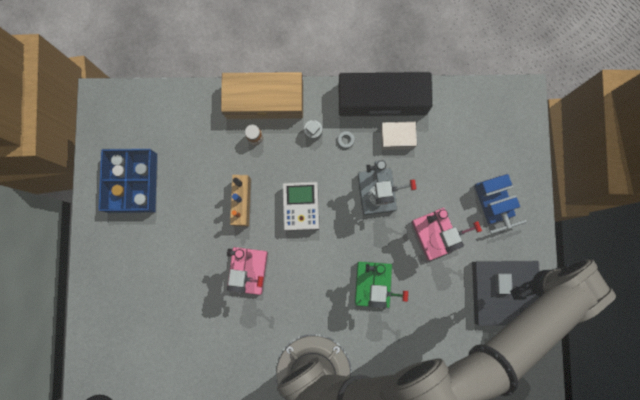

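Run:
```python
import cv2,numpy as np
a=cv2.imread('pics/scene0.png');b=cv2.imread('pics/top0.png')
r=lambda i,x0,y0,x1,y1,s:cv2.resize(i[y0:y1,x0:x1],None,fx=s,fy=s,interpolation=cv2.INTER_CUBIC)
A=r(a,200,170,300,280,4);B=r(b,330,140,430,250,4);cv2.imwrite('pics/c1.png',np.hstack([A,B]))
A=r(a,320,190,460,290,4)[:, :];B=r(b,220,165,330,245,5);cv2.imwrite('pics/c2.png',A);cv2.imwrite('pics/c3.png',B)
```

```text
(no output)
```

View pics/c1.png

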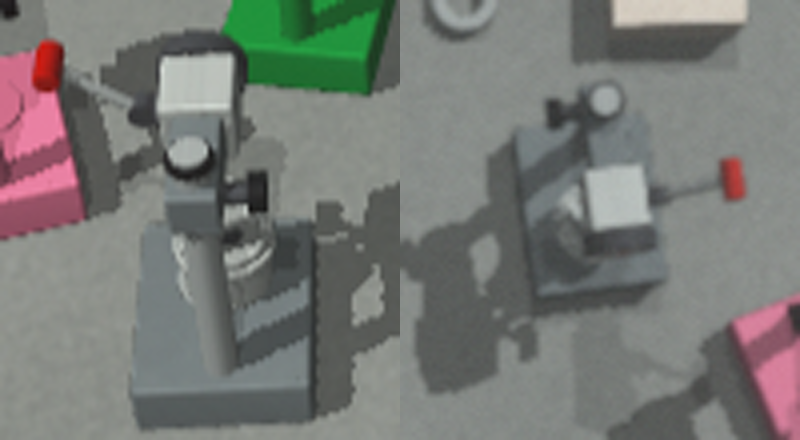

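View pics/c2.png

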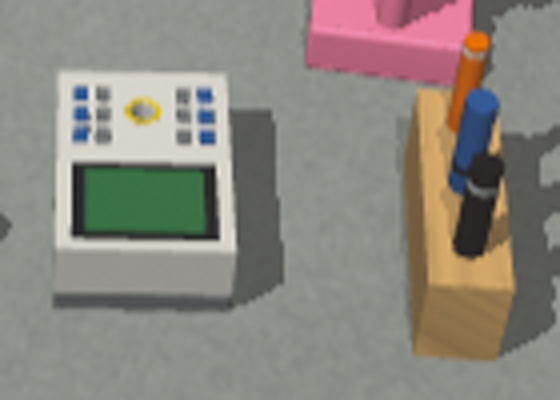

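View pics/c3.png

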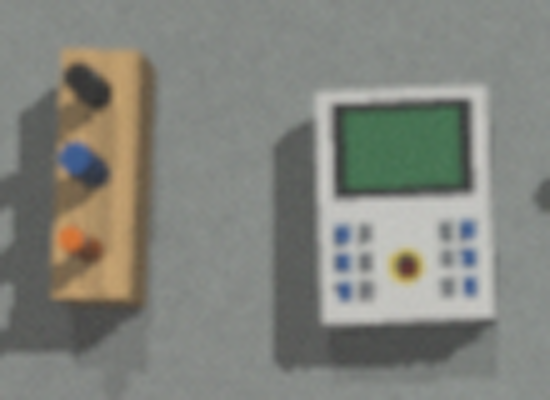

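Candidates for the lever (top picture): the grey comparator's knob (413,185), pink (477,227) and (260,282), green (405,296). I choose the grey one, and the crop confirms it has the dial on its −x side and its lever to the right (−y). The stylus is orange at top (236,213), nearest the robot; blue (236,198) and black (237,182) stay. The aperture is the yellow ring at top (301,218).

```bash
cat >> h.py <<'E'
def cent(im,lo,hi,box):
    x0,y0,x1,y1=box; h=cv2.cvtColor(im[y0:y1,x0:x1],cv2.COLOR_BGR2HSV)
    m=cv2.inRange(h,np.array(lo),np.array(hi))
    if lo[0]==0 and hi[0]<=10: m|=cv2.inRange(h,np.array([172,lo[1],lo[2]]),np.array([180,255,255]))
    mm=cv2.moments(m,True); return np.array([mm['m10']/mm['m00']+x0,mm['m01']/mm['m00']+y0]),m
def tri(p,q,n1="scene",n2="top",C1=None,C2=None):
    o1,d1=ray(n1,*p,C1);o2,d2=ray(n2,*q,C2);s=np.linalg.lstsq(np.stack([d1,-d2],1),o2-o1,rcond=None)[0]
    a=o1+s[0]*d1;b=o2+s[1]*d2;return (a+b)/2,np.linalg.norm(a-b)
E
python3 - <<'E'
from h import *
S=np.load('scene0.npz');T=np.load('top0.npz')
s,_=cent(S['im'],(0,150,80),(6,255,255),(205,175,220,198));t,_=cent(T['im'],(0,150,80),(6,255,255),(405,175,420,193))
print('knob',s,t,tri(s,t))
def ell(im,box):
    _,m=cent(im,(20,100,90),(35,255,255),box);x0,y0=box[:2]
    c=np.vstack(cv2.findContours(m,cv2.RETR_EXTERNAL,2)[0]);h=cv2.convexHull(c);e=cv2.minEnclosingCircle(h);b=cv2.boundingRect(h)
    return np.array([b[0]+(b[2]-1)/2+x0,b[1]+(b[3]-1)/2+y0]),b
s,b=ell(S['im'],(345,208,365,226));t,b2=ell(T['im'],(292,210,310,227))
print('ap',s,b,t,b2,tri(s,t),onplane('scene',*s,.06),onplane('top',*t,.06))
s,m=cent(S['im'],(5,150,80),(18,255,255),(428,195,445,225));t,m2=cent(T['im'],(5,150,80),(18,255,255),(228,208,242,222))
print('sty',s,t,tri(s,t)); print(m2)
# clouds
for n,D in(('top',T),('scene',S)):
    P=cloud(n,D['d']);np.save(n+'P.npy',P)
P=np.load('topP.npy')
hd=P[178:200,368:398].reshape(-1,3);k=abs(hd[:,2]-.212)<.008;q=hd[k];print('head',k.sum(),q.mean(0),q.min(0),q.max(0))
st=P[170:230,225:255].reshape(-1,3);k=abs(st[:,2]-.07)<.006;q=st[k];print('stand',k.sum(),q.min(0),q.max(0));print(cv2.minAreaRect(q[:,:2].astype(np.float32)))
k=st[:,2]>.12;print('tooltops',st[k])
ro=P[175:240,275:325].reshape(-1,3);k=abs(ro[:,2]-.06)<.006;q=ro[k];print('readout',cv2.minAreaRect(q[:,:2].astype(np.float32)))
ba=P[150:225,350:405].reshape(-1,3);k=abs(ba[:,2]-.04)<.006;q=ba[k];print('base',cv2.minAreaRect(q[:,:2].astype(np.float32)))
E
```

```text
knob [211.37037037 186.35802469] [412.96153846 184.15384615] (array([ 0.56972198, -0.29869397,  0.22683837]), np.float64(0.001016158603253415))
ap [355.  217.5] (6, 7, 9, 6) [300.5 217.5] (6, 5, 6, 6) (array([0.49197817, 0.03409372, 0.06027637]), np.float64(0.00046705313106400133)) [0.49173459 0.03386593 0.06      ] [0.49199869 0.03434096 0.06      ]
sty [436.30630631 208.8018018 ] [234.  212.5] (array([0.50406776, 0.23441647, 0.11656041]), np.float64(0.004618089821196945))
[[  0   0   0   0   0   0   0   0   0   0   0   0   0   0]
 [  0   0   0   0   0   0   0   0   0   0   0   0   0   0]
 [  0   0   0   0   0   0   0   0   0   0   0   0   0   0]
 [  0   0   0   0 255 255 255 255   0   0   0   0   0   0]
 [  0   0   0   0 255 255 255 255 255   0   0   0   0   0]
 [  0   0   0   0 255 255 255 255 255   0   0   0   0   0]
 [  0   0   0   0   0 255 255 255 255   0   0   0   0   0]
 [  0   0   0   0   0   0   0   0   0   0   0   0   0   0]
 [  0   0   0   0   0   0   0   0   0   0   0   0   0   0]
 [  0   0   0   0   0   0   0   0   0   0   0   0   0   0]
 [  0   0   0   0   0   0   0  
[... 4577 characters left out ...]
749]
 [ 0.49602226  0.22755448  0.15117296]
 [ 0.49663308  0.22562537  0.14488333]
 [ 0.49766502  0.22438091  0.13445879]
 [ 0.49907894  0.22373244  0.12028111]
 [ 0.49357745  0.23450548  0.1458992 ]
 [ 0.49415934  0.23256105  0.13977839]
 [ 0.49439081  0.22997921  0.13715943]
 [ 0.49392082  0.22617128  0.14155507]
 [ 0.49500199  0.22504004  0.13043537]
 [ 0.49258263  0.23218218  0.12440806]
 [ 0.49269914  0.22937261  0.12290644]
 [ 0.33655537 -0.04666981  1.71545102]]
readout ((0.5298587083816528, 0.03319060802459717), (0.15088406205177307, 0.10997582226991653), 1.9479331970214844)
base ((0.5769304633140564, -0.2152365893125534), (0.1387758105993271, 0.10971540957689285), 6.502089500427246)
```

```bash
cat >> h.py <<'E'
def Q(yaw): # tool down, tool x at world yaw
    return np.array([0,np.cos(yaw/2),np.sin(yaw/2),0])
E
python3 - <<'E'
from h import *
s=env.get_state();p=s['tcp_pos']
for y in (0,.11,1.57+.11,-1.57+.11,3.14): print(y,kin.inverse_kinematics(np.array([.572,-.305,.42]),Q(y)))
env.movel(np.array([p[0],p[1],.42]),velocity=.2)
env.grip(0.0,40)
env.reach(np.array([.52,-.305,.42]),Q(.11))
C=cal('wrist');im,d=camera('wrist');cv2.imwrite('pics/w1.png',im);np.savez('w1.npz',im=im,d=d,R=C[1],t=C[2],K=C[0])
print(-C[1].T@C[2],C[1],env.get_state()['tcp_pos'],env.get_state()['time'])
E
```

```text
0 [ 0.40862676  0.35563616 -0.02049792  1.47273876  0.00738     1.31329302
 -1.18326463]
0.11 [ 0.41742186  0.35599198 -0.0325705   1.47206144  0.01173536  1.31372944
 -1.07688793]
1.6800000000000002 [ 0.63611822  0.37725826 -0.33639604  1.45520254  0.12552768  1.3303055
  0.40095567]
-1.46 [ 0.21229944  0.35754261  0.24969145  1.48762358 -0.08968354  1.30764487
 -2.56061796]
3.14 [ 0.82785422  0.42020211 -0.61760494  1.44082453  0.2441169   1.35774018
  1.76911244]
[ 0.59611257 -0.29689555  0.48925325] [[ 0.10680357 -0.99427951  0.00111582]
 [-0.94696849 -0.10137933  0.3049146 ]
 [-0.30305722 -0.03362261 -0.95237904]] [ 0.51925919 -0.30661734  0.41997196] 3.0833
```

View pics/w1.png

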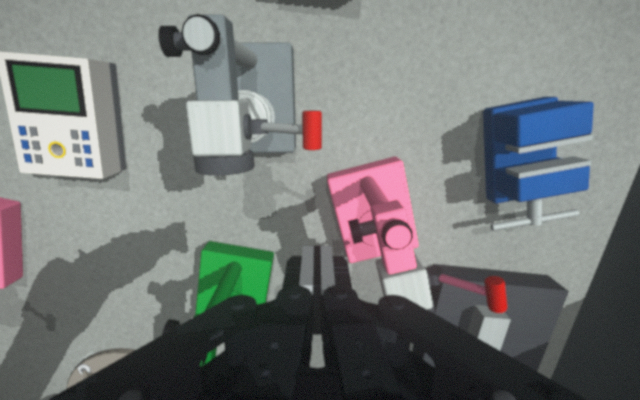

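The wrist view shows the grey comparator with its knob at (312,130), its head at (216,128), and the yellow ring at (57,149). The pink comparator is nearer the robot and stays clear of the planned press.

Run:
```python
from h import *
W=np.load('w1.npz');C=(W['K'],W['R'],W['t'])
T=np.load('top0.npz');S=np.load('scene0.npz')
k,_=cent(W['im'],(0,150,80),(6,255,255),(298,105,328,155))
t=[412.96,184.15];s=[211.37,186.36]
print(k,tri(s,k,'scene','wrist',None,C))
_,m=cent(W['im'],(20,100,90),(35,255,255),(45,138,70,160));h=cv2.convexHull(np.vstack(cv2.findContours(m,0,2)[0]));b=cv2.boundingRect(h);a=(45+b[0]+(b[2]-1)/2,138+b[1]+(b[3]-1)/2)
print(a,onplane('wrist',*a,.06,C))
P=cloud('wrist',W['d'],C)
hd=P[90:165,180:250].reshape(-1,3);q=hd[abs(hd[:,2]-.212)<.006];print('head',q.mean(0),cv2.minAreaRect(q[:,:2].astype(np.float32)))
```

```text
[312.04409449 129.88503937] (array([ 0.56937727, -0.29727308,  0.22688182]), np.float64(0.0019289941484368727))
(56.5, 149.5) [0.49073426 0.03513408 0.06      ]
head [ 0.55734018 -0.21569831  0.21113682] ((0.559516966342926, -0.21439115703105927), (0.06150355190038681, 0.04465518146753311), 5.997808456420898)
```

Run:
```python
from h import *
f=lambda d,z:np.array([.5695+.11*(d-.0815),-.298-.994*(d-.0815),z+env.nose_length])
print(env.nose_length)
env.reach(f(.088,.30),Q(.11)); print(env.movel(f(.088,.248),velocity=.1,stop_force=10))
r=False
for th in (.6,.45,.3,.15,0,-.1,-.2,-.25,-.3):
    d=.033+.062*np.cos(th)+.004; z=.190+.062*np.sin(th)+.008
    r=env.movel(f(d,z),velocity=.06,stop_force=12)
    s=env.get_state();print(th,r,s['tcp_pos']-[0,0,env.nose_length],s['force'],s['time'])
    if r:break
```

```text
0.0726
False
0.6 False [ 0.57034803 -0.30541761  0.23314764] [ 0.43538777 -2.80343299  1.79601579] 4.5333
0.45 False [ 0.57021645 -0.30882639  0.22373847] [-0.17193268  0.41108883 -0.08964813] 4.8417
0.3 False [ 0.57075498 -0.31250946  0.21546763] [-0.24313142  0.3459258  -0.07731522] 5.15
0.15 False [ 0.57105232 -0.31462255  0.20659327] [-0.28284919 -0.52351639  0.35049236] 5.4583
0 False [ 0.57113547 -0.31518169  0.19730697] [-0.61087364  0.53063451 -0.28513896] 5.7667
-0.1 False [ 0.57116591 -0.31486149  0.19125677] [-0.52896342  0.23662105  0.39461842] 6.0167
-0.2 False [ 0.57107454 -0.31388885  0.1851046 ] [-0.03843627 -0.4971916   0.22144339] 6.2667
-0.25 False [ 0.57134618 -0.31355226  0.18280132] [1.47379547 0.08076794 0.94568584] 6.5167
-0.3 False [ 0.57145534 -0.31342451  0.18217215] [-3.18162514  0.03059561 12.86736804] 6.7667
```

Force rose to 12.9 N at the stop height (tip 0.182 m), as expected for the fully lowered lever. Now I back off and look.

Run:
```python
from h import *
p=env.get_state()['tcp_pos'];env.movel(p+[0,0,.12],velocity=.25)
env.reach(np.array([.46,-.20,.42]),Q(.11))
C=cal('wrist');im,d=camera('wrist');ims,ds=camera('scene')
cv2.imwrite('pics/w2.png',np.hstack([im[:, :400],cv2.resize(ims[160:290,190:310],(369,400),interpolation=cv2.INTER_CUBIC)]))
P=cloud('wrist',d,C);h=cv2.cvtColor(im,cv2.COLOR_BGR2HSV);m=((h[...,0]<6)|(h[...,0]>174))&(h[...,1]>150)&(h[...,2]>80)
m&=(abs(P[...,0]-.57)<.03)&(abs(P[...,1]+.31)<.04);print(m.sum(),P[m].mean(0),P[m].max(0),P[m].min(0),env.get_state()['time'])
```

```text
476 [ 0.5700484  -0.30585979  0.18078922] [ 0.58427518 -0.29829429  0.18356367] [ 0.55566263 -0.31414699  0.17714149] 8.2083
```

View pics/w2.png

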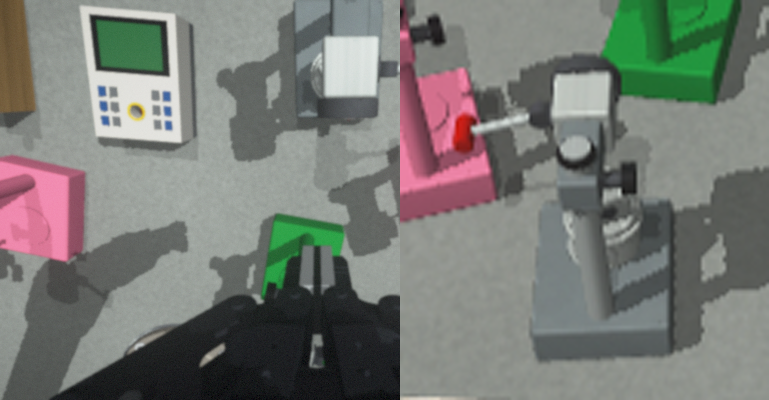

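Knob top is at 0.1835, so its centre is at 0.1755 and the joint is at about 1.14 rad: the lever is down. Next I refine the aperture and stylus from the wrist camera.

Run:
```python
from h import *
env.reach(np.array([.44,.035,.38]),Q(0.03))
C=cal('wrist');im,d=camera('wrist');cv2.imwrite('pics/w3.png',im);np.savez('w3.npz',im=im,d=d,K=C[0],R=C[1],t=C[2])
env.grip(.06)
env.reach(np.array([.43,.229,.38]),Q(-.03))
C2=cal('wrist');im2,d2=camera('wrist');cv2.imwrite('pics/w4.png',im2);np.savez('w4.npz',im=im2,d=d2,K=C2[0],R=C2[1],t=C2[2])
print(env.get_state()['time'],env.get_state()['opening'])
P=cloud('wrist',d,C);h=cv2.cvtColor(im,cv2.COLOR_BGR2HSV)
m=cv2.inRange(h,np.array([20,100,90]),np.array([35,255,255]));m[(abs(P[...,0]-.491)>.02)|(abs(P[...,1]-.034)>.02)]=0
hl=cv2.convexHull(np.vstack(cv2.findContours(m,0,2)[0]));e=cv2.fitEllipse(hl);print(e,onplane('wrist',*e[0],.06,C))
k=(abs(P[...,2]-.06)<.005);print('readout',cv2.minAreaRect(P[k][:,:2].astype(np.float32)))
P=cloud('wrist',d2,C2);h=cv2.cvtColor(im2,cv2.COLOR_BGR2HSV)
m=cv2.inRange(h,np.array([4,140,60]),np.array([18,255,255]))>0
m&=(abs(P[...,0]-.5)<.03)&(abs(P[...,1]-.23)<.03);q=P[m];print(len(q),q.min(0),q.max(0));t=q[q[:,2]>.141];print('top',len(t),t.mean(0),t.min(0),t.max(0))
k=(abs(P[...,2]-.07)<.004)&(abs(P[...,1]-.23)<.05);print('stand',cv2.minAreaRect(P[k][:,:2].astype(np.float32)))
```

```text
10.6583 0.06004760663278998
((317.237060546875, 118.95782470703125), (18.381694793701172, 18.853839874267578), 174.0679168701172) [0.49060338 0.03535719 0.06      ]
readout ((0.47605687379837036, 0.003056645393371582), (0.41714513301849365, 0.2963363528251648), 88.57508850097656)
270 [0.4888124  0.22706798 0.06740344] [0.50802172 0.24730836 0.14694669]
top 252 [0.50082316 0.23477346 0.14504841] [0.49333424 0.22706798 0.14131226] [0.50802172 0.24242033 0.14694669]
stand ((0.4889135956764221, 0.23074544966220856), (0.22459961473941803, 0.06029059737920761), 3.1825804710388184)
```

View pics/w3.png

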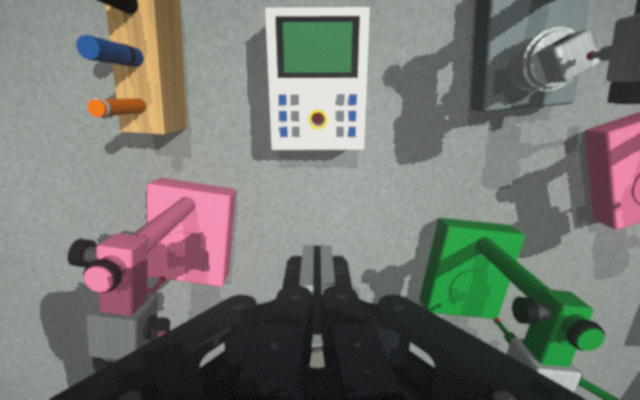

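View pics/w4.png

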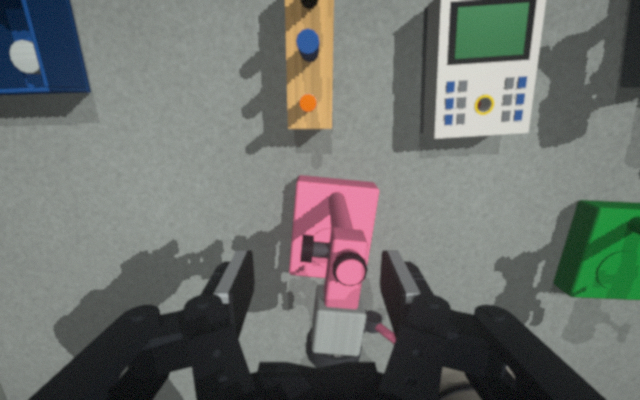

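Run:
```python
from h import *
W=np.load('w4.npz');P=cloud('wrist',W['d'],(W['K'],W['R'],W['t']));
Pt=np.load('topP.npy')
for n,X in(('w',P[:200]),('t',Pt)):
    k=(X[...,2]>.15)&(X[...,2]<.3)&(X[...,0]>.33)&(X[...,0]<.48)&(X[...,1]>.1)&(X[...,1]<.35);q=X[k];print(n,len(q),q.max(0) if len(q) else 0)
for y in(3.14,-3.1): print(kin.inverse_kinematics(np.array([.57,.235,.38]),Q(y)))
```

```text
w 0 0
t 307 [0.39174028 0.24183247 0.23039451]
[ 0.30374531  0.57537374 -1.18213102  1.55564714  0.53898051  1.37609469
  0.64102688]
[ 0.30374531  0.57537374 -1.18213102  1.55564714  0.53898051  1.37609469
  0.68421219]
```

Run:
```python
from h import *
for y in(1.54,-1.6): 
  for p in([.50,.33,.38],[.5,.23,.38],[.5,.14,.38],[.495,.12,.38]): print(y,p,kin.inverse_kinematics(np.array(p),Q(y)))
```

```text
1.54 [0.5, 0.33, 0.38] [-0.12549096  0.38094335 -0.74110513  1.61241177  0.26742593  1.25279756
 -0.94595945]
1.54 [0.5, 0.23, 0.38] [ 0.01863697  0.27562188 -0.68227344  1.72537339  0.18474776  1.20589633
 -0.7422718 ]
1.54 [0.5, 0.14, 0.38] [ 0.13880043  0.20419227 -0.61112387  1.79538458  0.1261194   1.18101948
 -0.5414316 ]
1.54 [0.495, 0.12, 0.38] [ 0.16283552  0.18253249 -0.59140203  1.81693288  0.10991384  1.17476453
 -0.49418034]
-1.6 [0.5, 0.33, 0.38] [ 0.13508613  0.53870609 -1.18069861  1.59713369  0.50766162  1.35141089
  2.0029141 ]
-1.6 [0.5, 0.23, 0.38] [ 0.35546841  0.42914022 -1.17694174  1.70742603  0.4120526   1.28487562
  2.20307339]
-1.6 [0.5, 0.14, 0.38] [ 0.56095431  0.35307765 -1.17605329  1.77399464  0.34358205  1.24549104
  2.40655058]
-1.6 [0.495, 0.12, 0.38] [ 0.61240737  0.32790201 -1.17650675  1.79453281  0.32053244  1.23376324
  2.45873897]
```

Run:
```python
from h import *
env.reach(np.array([.50,.155,.38]),Q(1.54))
C=cal('wrist');im,d=camera('wrist');cv2.imwrite('pics/w5.png',im)
def c(im,C,d,z=.146):
    P=cloud('wrist',d,C);h=cv2.cvtColor(im,cv2.COLOR_BGR2HSV)
    m=cv2.inRange(h,np.array([4,140,60]),np.array([18,255,255]))
    m[(abs(P[...,0]-.5)>.03)|(abs(P[...,1]-.23)>.03)|(P[...,2]<.138)]=0
    e=cv2.minEnclosingCircle(cv2.convexHull(np.vstack(cv2.findContours(m,0,2)[0])));print(e,onplane('wrist',*e[0],z,C))
c(im,C,d);W=np.load('w4.npz');c(W['im'],(W['K'],W['R'],W['t']),W['d'])
P=cloud('wrist',d,C);k=(abs(P[...,2]-.07)<.004)&(abs(P[...,1]-.23)<.045)&(abs(P[...,0]-.55)<.1);k[280:]=0;print(cv2.minAreaRect(P[k][:,:2].astype(np.float32)))
T=np.load('top0.npz');print(onplane('top',234,212.5,.146)); print(env.get_state()['time'])
```

```text
((315.1456604003906, 92.75984191894531), 9.311005592346191) [0.50035575 0.23487846 0.146     ]
((307.6666564941406, 102.33333587646484), 9.067736625671387) [0.50089709 0.23453093 0.146     ]
((0.5506193041801453, 0.23323605954647064), (0.049699895083904266, 0.16052310168743134), 88.11739349365234)
[0.5011469  0.23153953 0.146     ]
12.225
```

View pics/w5.png

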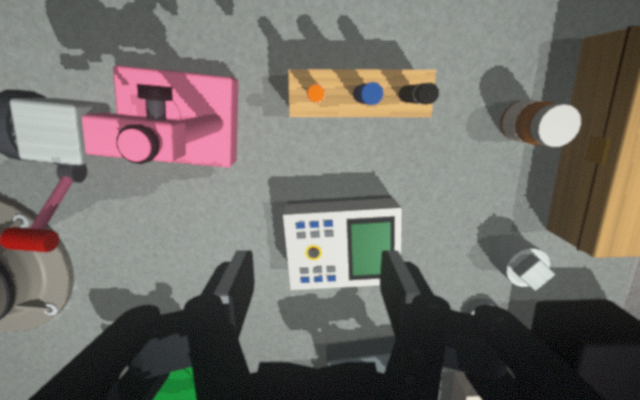

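Run:
```python
from h import *
im=cv2.imread('pics/w5.png');C=cal('wrist');h=cv2.cvtColor(im,cv2.COLOR_BGR2HSV)
m=cv2.inRange(h,np.array([20,100,90]),np.array([35,255,255]));mm=np.zeros_like(m);mm[238:268,298:330]=m[238:268,298:330]
e=cv2.fitEllipse(cv2.convexHull(np.vstack(cv2.findContours(mm,0,2)[0])));print(e,onplane('wrist',*e[0],.06,C))
q=Q(-.03);x=[.5006,.2347]
env.reach(np.array(x+[.30]),q)
print(env.movel(np.array(x+[.166]),velocity=.12,stop_force=10))
s=env.get_state();print(s['tcp_pos'],s['force'])
env.grip(0.0,50);s=env.get_state();print(s['opening'],s['force'],s['tcp_pos'],s['time'])
C=cal('wrist');im,d=camera('wrist');cv2.imwrite('pics/w6.png',im)
```

```text
((313.0596923828125, 252.18115234375), (14.505491256713867, 16.11611557006836), 94.82388305664062) [0.4903152  0.03558623 0.06      ]
False
[0.50104942 0.23496073 0.16672302] [0.69110353 1.07548868 0.51980289]
0.014709836281163196 [-0.89597765 -0.72877354  3.49081281] [0.5007713  0.2347774  0.16642446] 15.475
```

View pics/w6.png

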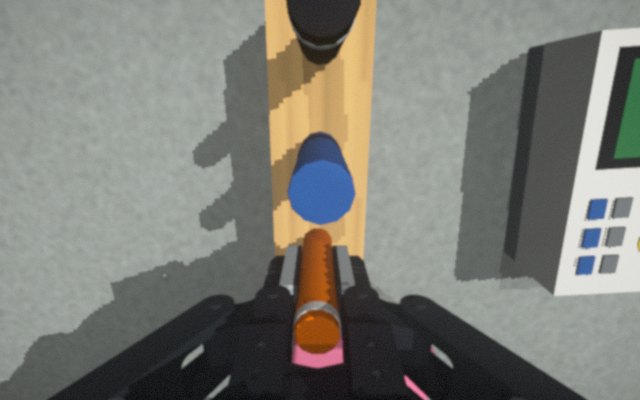

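Run:
```python
from h import *
p=env.get_state()['tcp_pos']
env.movel(np.array([.5006,.2347,p[2]+.12]),velocity=.15);print(env.get_state()['opening'],env.get_state()['force'])
env.reach(np.array([.4905,.0353,p[2]+.12]),Q(.03))
C=cal('wrist');im,d=camera('wrist');cv2.imwrite('pics/w7.png',im);np.savez('w7.npz',im=im,d=d,K=C[0],R=C[1],t=C[2])
s,ds=camera('scene');t,dt=camera('top');cv2.imwrite('pics/s7.png',np.hstack([cv2.resize(s[130:280,300:400],(400,600),interpolation=2),cv2.resize(t[160:250,260:320],(400,600),interpolation=2)]))
st=env.get_state();print(st['tcp_pos'],st['opening'],st['time'])
tip=st['tcp_pos']-[0,0,.158];print('pred tip px wrist',proj('wrist',tip,C),'hole',proj('wrist',[.4905,.0353,.06],C))
```

```text
0.014836897927610532 [ 0.45080879  0.41532197 -1.00761017]
[0.49076574 0.03747333 0.28637489] 0.01480672473809592 17.4417
pred tip px wrist [317.40349743 204.58368435] hole [319.62024794 181.34924152]
```

View pics/w7.png

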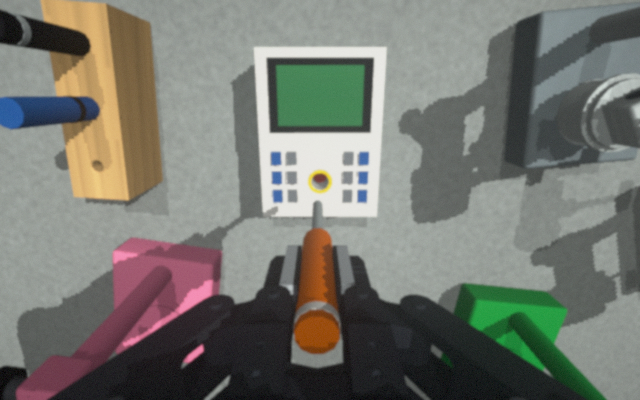

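View pics/s7.png

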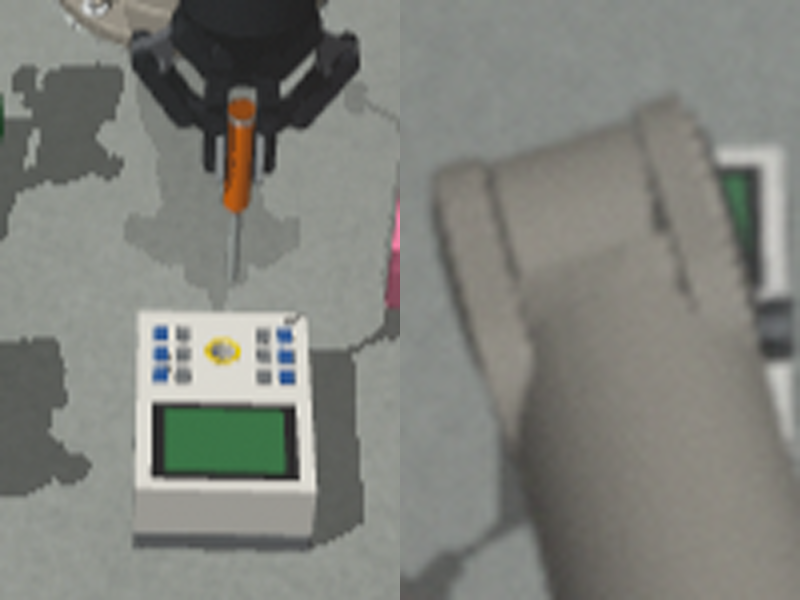

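Run:
```python
from h import *
env.movel(np.array([.4905,.0354,.158+.068]),velocity=.1);env.dwell(.4)
C=cal('wrist');im,d=camera('wrist')
st=env.get_state();print(st['tcp_pos'],st['time']);tip=st['tcp_pos']-[0,0,.158];print(proj('wrist',tip,C),proj('wrist',[.4905,.0354,.06],C))
s,ds=camera('scene')
cv2.imwrite('pics/w8.png',np.hstack([cv2.resize(im[140:260,260:380],(400,400),interpolation=2),cv2.resize(s[190:240,330:380],(400,400),interpolation=2)]))
```

```text
[0.49056652 0.03536901 0.22619134] 18.65
[318.23560782 204.88396807] [318.1399262  201.48941653]
```

View pics/w8.png

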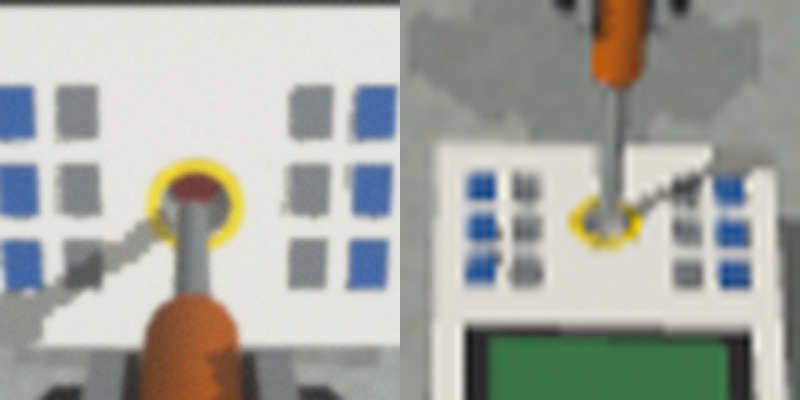

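The tip is over the hole in both views, at wrist (318,205) with the ring around it, so I descend.

Run:
```python
from h import *
x=[.4905,.0354]
print(env.movel(np.array(x+[.158+.045]),velocity=.05,stop_force=8))
z=.203
for z in (.199,.197,.195,.193,.191,.190,.189,.188,.187):
    r=env.movel(np.array(x+[z]),velocity=.02,stop_force=14);s=env.get_state();print(z,r,s['tcp_pos'],s['force'],s['opening'],s['time'])
    if s['force'][2]>10:break
```

```text
False
0.199 False [0.49047944 0.0353983  0.19899042] [ 0.19212662  0.24536783 -0.63325777] 0.014516134636451529 19.6583
0.197 False [0.49044964 0.0353637  0.19691746] [ 0.18374694 -0.04907042 -0.42878148] 0.015250200654409901 19.9083
0.195 False [0.49068341 0.03544828 0.19509941] [-0.92042158 -0.42475092  1.45867417] 0.014662480109902409 20.1583
0.193 False [0.49068554 0.03544345 0.19310663] [-0.85283327  0.1209254   2.33844888] 0.015124209434981595 20.4083
0.191 False [0.49070134 0.03543388 0.19108725] [-0.43109069 -0.45526306  3.98992949] 0.01420770941952727 20.6583
0.19 False [0.4907753  0.03544866 0.19025546] [ 0.43194538 -0.52627091  5.37364838] 0.014738932743563646 20.9083
0.189 False [0.49113869 0.03553751 0.19000746] [-2.5797034  -0.53185971 12.09083664] 0.014740924050073649 21.1583
```

Run:
```python
from h import *
env.dwell(.8);s=env.get_state();print(s['force'],s['tcp_pos'],s['opening'],s['time'])
C=cal('wrist');im,d=camera('wrist');c,_=camera('scene');cv2.imwrite('pics/s9.png',np.hstack([cv2.resize(c[150:300,190:460],(720,400),interpolation=2)]));cv2.imwrite('pics/w9.png',im)
```

```text
[-2.52413922 -0.8357169  12.19259746] [0.49112739 0.0355421  0.19002839] 0.014834712763479859 21.9583
```

View pics/s9.png

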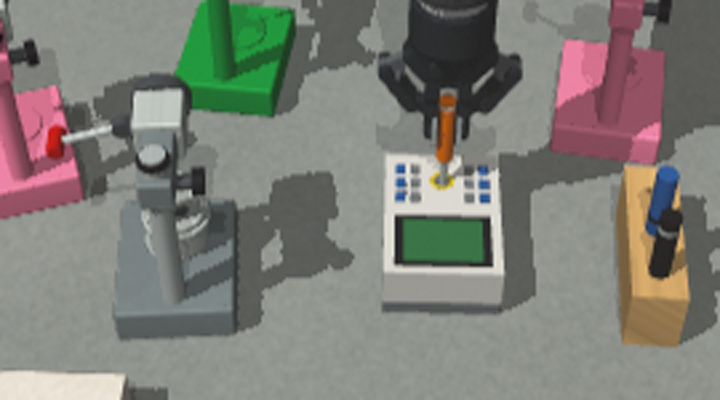

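View pics/w9.png

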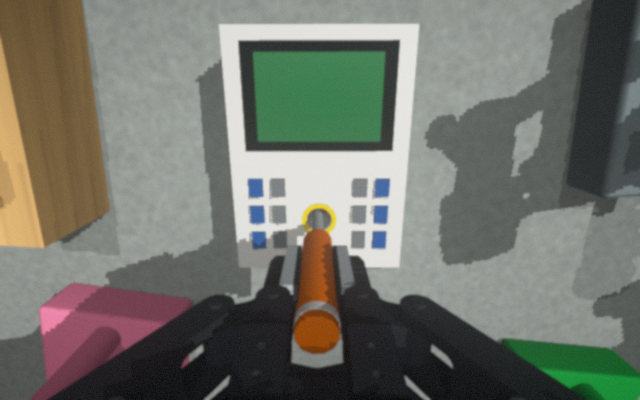

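The lever is still down (knob at crop (57,141)), the blue and black tools are in the stand, and the stylus is upright in the ring at wrist (318,218). Vertical force is steady at 12 N, so I hand in.

```bash
python3 -c "
from h import *
job.job_done();print(env.get_state()['time'])"
```

```text
the job is handed in; nothing more can be done
the job is handed in; nothing more can be done
```

I pushed the grey comparator's lever down to its stop. Then I took the orange stylus from the stand, lowered it through the yellow-ringed hole and handed the job in at about 22 s, still holding the button down. No verdict is reported.

**Last checks**
- **Lever:** after the push, the knob top measured 0.1835 m. That puts the lever at about 1.14 of 1.15 rad, and the last scene picture shows it still down.
- **Button:** the force followed the spring curve (1.5 to 5.4 N), then jumped to a steady 12 N at the expected full-travel height.
- **Grip:** the gripper opening held at 14.8 mm. This is a little under the 16 mm handle, but it stayed steady throughout, and the stylus looked upright.
- **Everything else:** the blue and black tools are in the stand. The aluminium part still looks in its place under the probe. I didn't re-measure the ring, spare part, jar and carton, but the arm never went near them.

**Disagreement:** the top camera put the stylus and hole 1–4 mm off the wrist camera's readings. Wrist views from two orientations agreed, so I used those; the stylus entered the hole without touching the sides.

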